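# Slide the shim plate home under the pressing jig's bridge

### The arm

A 7-joint arm with a two-finger parallel gripper is mounted at the origin on the work surface; the furniture and walls round the work are solid. World frame = base frame: x ahead of the robot, y to its left, z up, the work surface at z = 0. Lengths are in m, angles in rad, forces in N, time in s.
With the tool pointing down it reaches from about 0.4 to 0.9 m from the base axis. Payload 5.5 kg.
Tool frame: the origin (TCP) lies midway between the tips of the shut fingers; the grasp point (between the pads) lies 19 mm behind it (grip_depth is the distance from the TCP to the grasp point, in m); z points along the fingers, y is the line along which they close (so a half turn about z gives the same grasp; the last joint's range is limited). The gripper opens to 92 mm and grips with 3 to 60 N. Pads are 19 mm wide; open, the fingers measure 130 mm over their backs; the gripper's body (75 mm by 190 mm) begins 47 mm behind the grasp point.
Start: joints at [-1.074, 0.501, -0.427, 1.55, 0.221, 1.138, -0.21], TCP at [0.151, 0.632, 0.227] pointing down, gripper open.
Joint ranges: [-2.88, 2.88], [-0.31, 2.03], [-1.54, 1.56], [0.2, 2.42], [-1.41, 4.55], [0.19, 2.02], [-2.57, 2.57]. Speed limits (rad/s): [2.57, 2.57, 3.14, 3.14, 3.14, 3.14, 3.14].

### API

Orientations are given as a rotation vector (axis times angle).
In Python, from cell import * gives the robot as it stands.
- The arm moves only by the shell command python3 -m crank 'ROWS'. ROWS is a JSON object of lists of equal length, an entry for each row: "gripper": the opening, from 0 (shut) to 1 (fully open); "delta_pos": the shift along the world's x, y, z in cm, a list of three; "twist": the turn, a rotation vector about the world's x, y, z in degrees, a list of three. A call has 1 to 12 rows; each row is the pose to reach, as a shift and turn from the pose commanded when the call began; what a row does not reach only later rows make up. A row lasts 1/8 s, in which the tool goes at most 62.5 mm and 10.7 degrees, less where a joint would pass 70% of its speed; a pose out of reach is approached as far as the arm can. A call with a gripper value outside its range is refused whole. The fingers move at their own pace and stop on an object; the grip force is fixed at half the most. Time passes only in rows, so rows that repeat a pose let the fingers close. It gives the time, the measured TCP pose, the force, the opening and the grip force at its end, in the units of the state.
- read_state(): the state, without advancing time (a new reading comes with each control period).
- camera(name): name is "side" or "top"; returns the picture (400x640x3 uint8, blue, green, red); there is no depth.
- camera_params(name): a dict with "fx", "fy", "cx", "cy" (pixels), "rvec" (rotation vector, rad) and "tvec" (3), from world to camera coordinates, as OpenCV has them. Camera axes: x right, y down, z forward; pixel columns grow to the right and rows downward; lengths in m; the calibration is good to about 2 mm. A picture is of the moment at which its call begins. camera_params takes no time and is no camera call.
- finish_job(): hands the job in; it is judged then, once.
The state is a dict: "time_s": time; "joints": joint angles; "joint_velocities": joint speeds; "tau": joint torques, N m; "eef_pos": TCP position; "tool_rot": TCP orientation; "ft_force": force on the tool from outside, world axes, zero at the start; "wrist_torque": the same for the moment, N m; "width": finger opening in m; "grip_force": force on a finger pad.
Only numpy, scipy, OpenCV 4.12 (cv2) and the standard library are available. Lean on these libraries where they do the work, as an engineer would, in place of code of your own. Each camera call takes 0.05 s, during which the arm holds its last target. There are 200 camera calls.

### The job

Push the thin yellow shim plate across the bench and in under the low bridge of the steel pressing jig until it is fully home against the end stop, then take the hand away. Only push it gently with the fingers: it stays flat on the bench the whole way, never picked up or tipped. Leave the thick red plate and the other things on the bench where they are.

Things in the scene. Friction and masses are not known exactly. Their poses are not given: they have to be found in the camera images.
- plate_yellow: Loose flat plate painted yellow, 110 mm long (its x axis) x 88 mm wide (its y axis) x 14 mm thick, 0.25 to 0.5 kg, the same either way round; a small screw hole in each corner. Lies about parallel to the jig (within 17 degrees), flat on the bench (z = 0) in front of the jig and to the right of its mouth. Origin at the centre of its underside.
- plate_red: Loose flat plate painted red, 110 x 88 mm like the yellow one but 24 mm thick, too thick for the jig, about 0.6 kg. Lies to the left of the mouth. Origin at the centre of its underside. To be left alone. Note: farther right a white edge strip 3.5 mm high runs along the bench; beyond it lies another table, 10 mm lower.
- jig: Steel pressing jig fixed to the bench, open at the bottom: the plate slides on the bench itself. Origin on the bench under the bridge's centre; x = the way the plate goes in (world +x turned 6 to 24 degrees clockwise), y left, z up. Fully home, the plate's origin is at x = 0, y = 0 (+-3) here and its rear edge sticks out to x = -55, 30 mm in front of the bridge, so fingers need not go under it.
- bridge (a point): Centre of the bridge's underside, 17 mm above the bench, jig axes. The bridge is a flat steel bar 50 mm along x (jig x -25 to +25), 142 mm along y, 12 mm thick (top 29 mm above the bench, screw heads to 33), with a 22 mm hole in its middle. Side rails 17 mm high under it leave a channel 94 mm wide (y -47 to +47) from jig x = -30 to the stop.
- mouth (a point): Middle of the mouth, on the bench at jig x = -59 mm, jig axes. Two lead-in guides 17 mm high flare outward by 0.5 rad from the channel to here, where the mouth is about 127 mm wide.
- stop (a point): Foot of the end stop's face, on the bench at jig x = +55 mm, jig axes. The stop is a dark steel bar 142 mm wide, 16 mm thick and 22 mm high that closes the channel's far end; the plate's front edge ends against it.
- rotor_bell: Loose black cup-shaped motor rotor, 58 mm across, 31 mm high, standing on the cardboard behind the jig; origin at the centre of its underside. Bystander.
- feeler_tin: Loose flat round tin with blue lid, 61 mm across, 21 mm high, right of the jig; origin at the centre of its underside. Bystander.
- tape_roll: Loose yellow roll of tape lying flat, 66 mm across, 19 mm high, beyond the jig; origin at the centre of its underside. Bystander.
There are look-alikes about, which are no part of the job. What is shaped like the plate_yellow but purple is not meant.

How it is judged:
By the outcome, as a careful person would: the job done as asked, in the order asked, and still so for the second after the job is handed in, with the robot touching nothing.
It also fails if it takes over 56 s, if anything falls off the work surface, if the arm or the gripper's body presses on something with over 40 N, if the wrist force passes 120 N, or if a joint passes its speed limit or range.

## Working session

There is one attempt and no reset: what is moved stays moved. The work goes in short steps, Python scripts to look and compute and a shell command to move; the robot and the scene stay as the last step left them, time stands still between calls to the robot, and variables do not carry over. Pictures are saved under pics/ and viewed, at most 12 in all, crops included, and the job is handed in when it is done.

```bash
mkdir -p pics; ls; python3 - <<'E'
from cell import *
import cv2
for n in("top","side"):
    cv2.imwrite(f"pics/{n}0.png",camera(n)); print(camera_params(n))
s=read_state();print(s)
E
```

```text
pics
{'fx': 424.0252289377964, 'fy': 424.0252289377964, 'cx': 323.3803424948332, 'cy': 199.66523794496814, 'rvec': array([ 2.14947619, -2.14762044,  0.15281552]), 'tvec': array([-0.11930891,  0.62856033,  0.87720252])}
{'fx': 494.7344720473048, 'fy': 494.7344720473048, 'cx': 319.62957101990696, 'cy': 196.72051549671508, 'rvec': array([ 2.10216904, -0.24824965,  0.16577507]), 'tvec': array([-0.62758123,  0.0508244 ,  1.22894966])}
{'time_s': 0.1, 'joints': array([-1.07385102,  0.50174217, -0.42679993,  1.55135153,  0.22082035,
        1.13831506, -0.21027762]), 'joint_velocities': array([-0.00023424, -0.00163893,  0.00020624, -0.00442617,  0.00037963,
        0.00166361,  0.00130267]), 'tau': array([-1.23785526e-02, -5.67862773e+01, -5.83827719e+00, -2.79913008e+01,
       -6.88806851e-02,  2.40733498e-02,  4.53288487e-05]), 'eef_pos': array([0.15045672, 0.63169017, 0.22578636]), 'tool_rot': array([-3.66187963e-01, -3.11993765e+00,  2.73807097e-03]), 'ft_force': array([ 0.16570214, -0.47790268,  0.20098002]), 'wrist_torque': array([ 0.03792861,  0.04185043, -0.05799065]), 'grip_force': 0.0, 'width': 0.09169608116483852}
```

View pics/top0.png

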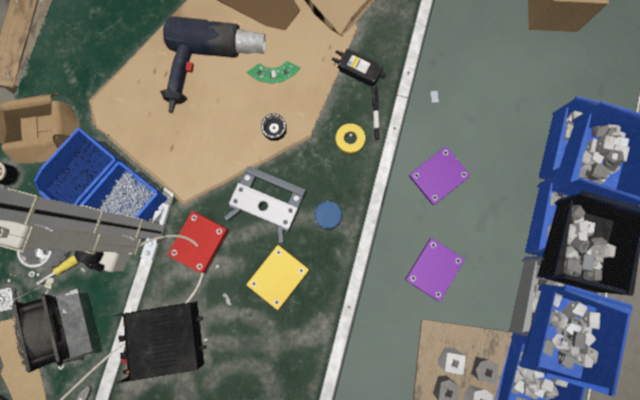

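View pics/side0.png

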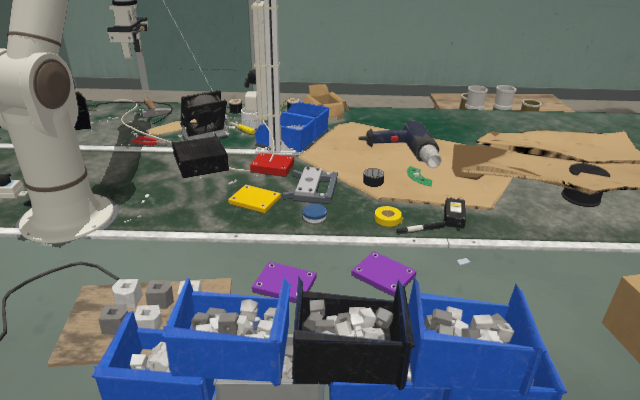

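The top view shows the yellow plate at about (277,277), the bridge with its hole at about (263,205), the stop behind it at about (277,180), and the red plate at (198,240). The side view agrees: yellow at (255,198), jig at (312,185).

```bash
cat > h.py <<'E'
from cell import *
import cv2, numpy as np
def ray(n,uv,z):
    p=camera_params(n);R=cv2.Rodrigues(np.array(p["rvec"]))[0];t=np.array(p["tvec"])
    uv=np.atleast_2d(np.array(uv,float))
    d=np.c_[(uv[:,0]-p["cx"])/p["fx"],(uv[:,1]-p["cy"])/p["fy"],np.ones(len(uv))]@R
    c=-R.T@t
    return (c+d*((z-c[2])/d[:,2])[:,None])[:,:2]
def blob(m,n,z,near=None):
    cs=[c for c in cv2.findContours(m,cv2.RETR_EXTERNAL,cv2.CHAIN_APPROX_NONE)[0] if cv2.contourArea(c)>60]
    cs.sort(key=lambda c:np.hypot(*(c[:,0].mean(0)-near)))
    c=cs[0][:,0]
    w=ray(n,c,z); r=cv2.minAreaRect((w*1000).astype(np.float32))
    return r,w
def yellow(im):
    h=cv2.cvtColor(im,cv2.COLOR_BGR2HSV)
    return cv2.morphologyEx(cv2.inRange(h,(20,120,90),(33,255,255)),cv2.MORPH_CLOSE,np.ones((5,5)))
E
python3 - <<'E'
from h import *
im=cv2.imread("pics/top0.png"); si=cv2.imread("pics/side0.png")
print("Y top",blob(yellow(im),"top",.014,(277,277))[0])
print("Y side",blob(yellow(si),"side",.014,(255,198))[0])
h=cv2.cvtColor(im,cv2.COLOR_BGR2HSV)
m=cv2.inRange(h,(0,0,150),(180,60,255)); m[:, :215]=0;m[:,320:]=0;m[:170]=0;m[240:]=0
print("bridge",blob(m,"top",.029,(263,205))[0])
hole=cv2.inRange(h,(0,0,0),(180,255,100))[195:215,253:273]
ys,xs=np.nonzero(hole);print("hole",ray("top",[(xs.mean()+253,ys.mean()+195)],.029),len(xs))
r=cv2.inRange(h,(0,150,80),(8,255,255));print("red",blob(r,"top",.024,(198,240))[0])
vis=cv2.resize(im[150:320,150:350],None,fx=4,fy=3.5,interpolation=cv2.INTER_CUBIC)
vis=cv2.resize(im[160:310,160:340],None,fx=4,fy=4,interpolation=cv2.INTER_CUBIC)
cv2.imwrite("pics/crop0.png",vis)
E
```

```text
Y top ((462.3621826171875, -18.159072875976562), (91.41608428955078, 112.9802474975586), 52.13805389404297)
Y side ((461.9543151855469, -28.98235321044922), (106.86643981933594, 120.10609436035156), 51.89792251586914)
bridge ((617.736083984375, 15.404586791992188), (144.23590087890625, 55.11914825439453), 67.07766723632812)
hole [[0.6189331 0.0145169]] 57
red ((538.7212524414062, 157.09104919433594), (91.41158294677734, 109.86868286132812), 62.579559326171875)
```

View pics/crop0.png

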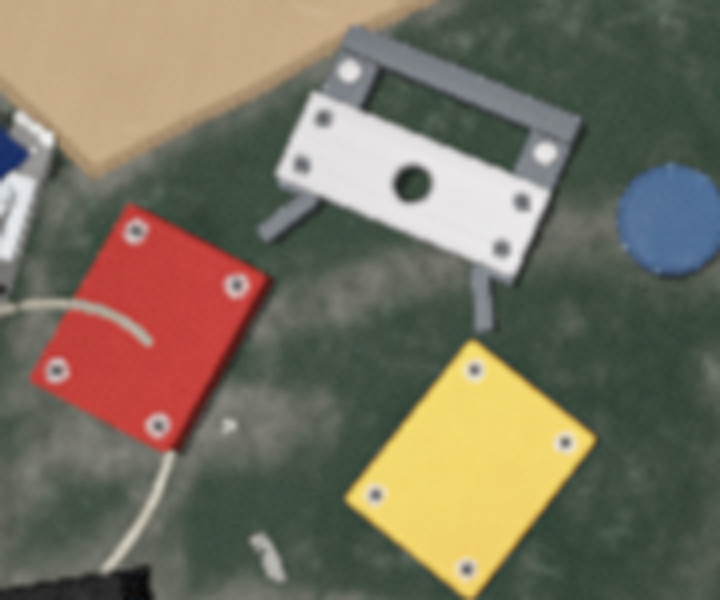

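```bash
python3 - <<'E'
from h import *
si=cv2.imread("pics/side0.png"); im=cv2.imread("pics/top0.png")
a=cv2.resize(si[0:220,100:350],(800,600),interpolation=cv2.INTER_CUBIC) if 0 else cv2.resize(si[0:210,130:340],(400,400),interpolation=cv2.INTER_CUBIC)
b=cv2.resize(im[170:330,80:240],(400,400),interpolation=cv2.INTER_CUBIC)
cv2.imwrite("pics/c1.png",np.hstack([a,b]))
def P(n):
    p=camera_params(n);K=np.array([[p["fx"],0,p["cx"]],[0,p["fy"],p["cy"]],[0,0,1]])
    return K@np.c_[cv2.Rodrigues(np.array(p["rvec"]))[0],p["tvec"]]
for t,s in [((198,240),(213,80))]:
    X=cv2.triangulatePoints(P("top"),P("side"),np.array(t,float),np.array(s,float));print((X[:3]/X[3]).T)
print("foot side",ray("side",[(252,150),(284,150)],0.02),"foot top",ray("top",[(165,210),(165,237),(172,195)],0.0))
for n in("top","side"):
    p=camera_params(n);print(n,-cv2.Rodrigues(p["rvec"])[0].T@p["tvec"])
E
```

```text
[[0.44891945 0.07042006 0.30961234]]
foot side [[0.49271841 0.2458908 ]
 [0.58932797 0.2255743 ]] foot top [[0.61094989 0.24088309]
 [0.54978148 0.2376192 ]
 [0.64542638 0.22674896]]
top [ 0.49893714 -0.11808724  0.95703923]
side [ 0.34709572 -1.14549801  0.68856188]
```

View pics/c1.png

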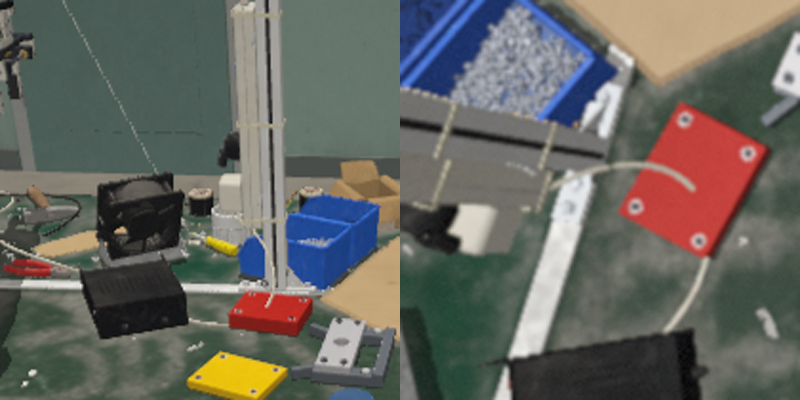

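The post stands at about (0.55–0.61, 0.24), with a cable curving down onto the red plate. I'll swing past it at small radius.

```bash
python3 -m crank '{"gripper":[0.65,0.65,0.65,0.65,0.65,0.65,0.65,0.65,0.65,0.65],"delta_pos":[[2,-4,3],[4,-9,4],[7,-15,4],[10,-21,4],[13,-27,4],[15,-33,4],[18,-39,4],[18,-39,4],[18,-39,4],[18,-39,4]],"twist":[[0,0,-8],[0,0,-16],[0,0,-24],[0,0,-32],[0,0,-40],[0,0,-50],[0,0,-60],[0,0,-60],[0,0,-60],[0,0,-60]]}'
```

```text
time_s: 1.35
eef_pos: [0.3299, 0.2435, 0.2667]
tool_rot: [-1.875, -2.52, -0.0]
ft_force: [0.0, -0.1, -0.7]
width: 0.0596
grip_force: 0.0
```

```bash
python3 -m crank '{"gripper":[0.65,0.65,0.65,0.65,0.65,0.65,0.65,0.65,0.65,0.65],"delta_pos":[[1,-5,0],[3,-10,0],[5,-16,0],[7,-22,-2],[8,-27,-6],[9,-31.6,-12],[9,-31.6,-17],[9,-31.6,-17],[9,-31.6,-17],[9,-31.6,-17]],"twist":[[0,0,-9],[0,0,-18],[0,0,-27],[0,0,-36],[0,0,-45],[0,0,-54.5],[0,0,-54.5],[0,0,-54.5],[0,0,-54.5],[0,0,-54.5]]}'
cat > look.py <<'E'
import sys
from h import *
J=np.array([.6183,.0150]);a=np.radians(-22.92);ex=np.array([np.cos(a),np.sin(a)]);ey=np.array([-ex[1],ex[0]])
im=camera("top");cv2.imwrite(f"pics/{sys.argv[1]}.png",im)
s=read_state();e=s["eef_pos"];R=cv2.Rodrigues(s["tool_rot"])[0]
print("tcp",e,"tooly deg",np.degrees(np.arctan2(R[1,1],R[0,1]))%180,"jig",(e[:2]-J)@ex,(e[:2]-J)@ey,"F",s["ft_force"],"q",s["joints"].round(2))
m=yellow(im);m[:120]=0
r,w=blob(m,"top",.014,(270,260))
c=np.array(r[0])/1000;print("rect",r,"jigpos",(c-J)@ex,(c-J)@ey)
E
python3 look.py t1
```

```text
time_s: 2.6
eef_pos: [0.4228, -0.0725, 0.099]
tool_rot: [2.819, 1.383, 0.007]
ft_force: [1.1, -0.3, 1.1]
width: 0.0597
grip_force: 0.0
tcp [ 0.42272195 -0.07263816  0.09907056] tooly deg 142.22195647695372 jig -0.14600678687694196 -0.15688607194367948 F [-0.77970645 -0.72550494 -0.10165582] q [-0.15  0.28  0.3   2.21 -0.13  0.66 -0.42]
rect ((466.5167541503906, -12.612144470214844), (77.57842254638672, 113.0017318725586), 51.849891662597656) jigpos -0.12904646078870846 -0.08454345155477916
```

View pics/t1.png

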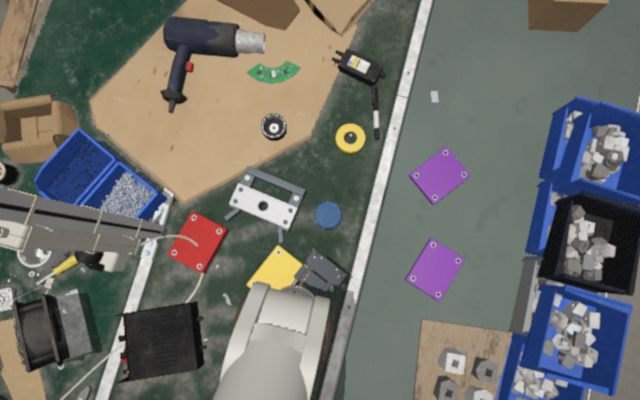

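```bash
python3 -m crank '{"gripper":[0.65,0.65,0.65,0.65,0.65],"delta_pos":[[0,0,-4],[0,0,-8],[0,0,-9.2],[0,0,-9.2],[0,0,-9.2]],"twist":[[0,0,0],[0,0,0],[0,0,0],[0,0,0],[0,0,0]]}'
python3 -m crank '{"gripper":[0.65,0.65,0.65,0.65,0.65,0.65,0.65,0.65,0.65,0.65,0.65,0.65],"delta_pos":[[0.3,0.4,0],[0.6,0.8,0],[0.9,1.2,0],[1.2,1.6,0],[1.6,2.2,0],[1.9,2.7,0],[2.2,3.2,0],[2.5,3.7,0],[2.8,4.2,0],[3.1,4.7,0],[3.4,5.2,0],[3.4,5.2,0]],"twist":[[0,0,0],[0,0,0],[0,0,1],[0,0,2],[0,0,4],[0,0,6],[0,0,8],[0,0,10],[0,0,12],[0,0,14],[0,0,14.9],[0,0,14.9]]}'
python3 look.py t2
```

```text
time_s: 3.28
eef_pos: [0.422, -0.0737, 0.0062]
tool_rot: [2.821, 1.379, 0.004]
ft_force: [-0.3, -0.8, 0.3]
width: 0.0597
grip_force: 0.0
time_s: 4.78
eef_pos: [0.4547, -0.0215, 0.0047]
tool_rot: [2.619, 1.736, 0.0]
ft_force: [-1.2, -2.9, 2.7]
width: 0.0596
grip_force: 1.4
tcp [ 0.45469751 -0.02150974  0.00470154] tooly deg 157.06138276417502 jig -0.1364674453166335 -0.09734152687903493 F [ 0.66540691 -3.17762004  1.08468263] q [-0.15  0.51  0.16  2.18 -0.18  0.47 -0.25]
rect ((517.2449340820312, 31.451595306396484), (59.342384338378906, 42.38581466674805), 80.71331024169922) jigpos -0.0994837193571881 -0.024202704780059096
```

View pics/t2.png

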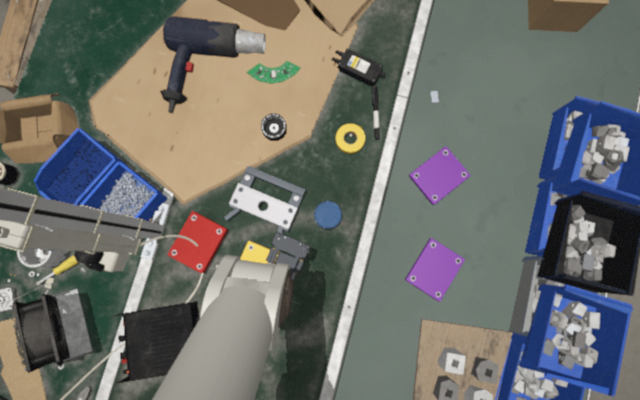

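```bash
python3 -m crank '{"gripper":[0.65,0.65,0.65,0.65,0.65,0.65,0.65,0.65,0.65],"delta_pos":[[0.2,0.5,0],[0.4,1.0,0],[0.6,1.5,0],[0.8,2.0,0],[1.05,2.5,0],[1.25,3.0,0],[1.45,3.4,0],[1.6,3.8,0],[1.6,3.8,0]],"twist":[[0,0,0],[0,0,0],[0,0,0],[0,0,0],[0,0,0],[0,0,0],[0,0,0],[0,0,0],[0,0,0]]}'
python3 look.py t3
python3 -m crank '{"gripper":[0.65,0.65,0.65,0.65,0.65,0.65,0.65,0.65,0.65],"delta_pos":[[-0.2,-0.5,0],[-0.6,-1.5,0.5],[-1,-2.5,4],[-2,-5,9],[-4,-10,14],[-7,-10,18],[-10,-10,20],[-10,-10,20],[-10,-10,20]],"twist":[[0,0,0],[0,0,0],[0,0,0],[0,0,0],[0,0,0],[0,0,0],[0,0,0],[0,0,0],[0,0,0]]}'
python3 look.py t4
```

```text
time_s: 5.95
eef_pos: [0.47, 0.0163, 0.0046]
tool_rot: [-2.619, -1.734, 0.002]
ft_force: [-2.5, -3.1, 3.0]
width: 0.0598
grip_force: 1.9
tcp [0.46996463 0.01631262 0.00458382] tooly deg 157.00699084353502 jig -0.1371354162985187 -0.05655955192927681 F [-1.75440756 -3.08103641  2.6267526 ] q [-0.23  0.53  0.17  2.14 -0.18  0.49 -0.33]
rect ((530.9869995117188, 70.81513977050781), (49.51652145385742, 39.782508850097656), 65.5921859741211) jigpos -0.10215655109493232 0.017404854215315665
time_s: 7.12
eef_pos: [0.3709, -0.0836, 0.2048]
tool_rot: [2.619, 1.734, 0.002]
ft_force: [-0.1, 0.4, -0.5]
width: 0.0595
grip_force: 0.0
tcp [ 0.37089278 -0.08359822  0.20443807] tooly deg 157.02314345933357 jig -0.18947566576046063 -0.18716546884101656 F [ 0.71683531 -1.10768906  0.34292167] q [-0.13 -0.    0.29  2.22  0.    0.92 -0.25]
rect ((489.98126220703125, 66.01802062988281), (90.78836822509766, 112.48059844970703), 67.13362884521484) jigpos -0.13805664936863993 -0.0029830291443793885
```

View pics/t4.png

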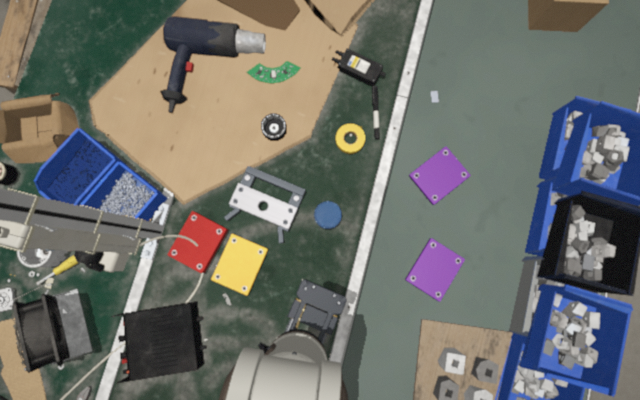

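The plate now lies squared up at jig (-138,-3). Before I go in behind it, I'll check how high the black box is.

```bash
python3 - <<'E'
from h import *
im=camera("top");si=camera("side")
b=cv2.resize(im[280:400,100:220],(400,400),interpolation=cv2.INTER_CUBIC);a=cv2.resize(si[110:200,150:240],(400,400),interpolation=cv2.INTER_CUBIC)
cv2.imwrite("pics/c2.png",np.hstack([a,b]))
def P(n):
    p=camera_params(n);K=np.array([[p["fx"],0,p["cx"]],[0,p["fy"],p["cy"]],[0,0,1]])
    return K@np.c_[cv2.Rodrigues(np.array(p["rvec"]))[0],p["tvec"]]
for t,s in [((200,305),(228,152)),((200,305),(220,138))]:
    X=cv2.triangulatePoints(P("top"),P("side"),np.array(t,float),np.array(s,float));print((X[:3]/X[3]).T)
E
```

```text
[[0.41118965 0.13086511 0.07610504]]
[[0.40257056 0.11798723 0.12478023]]
```

View pics/c2.png

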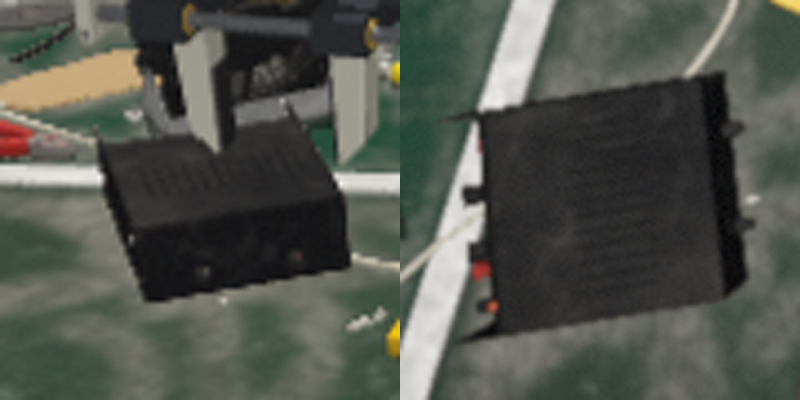

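The box top is about 7 cm high and reaches (0.41,0.14). With the tool vertical, the hand's body would graze it, so I'll lean the hand 15° forward over the plate.

```bash
python3 -m crank '{"gripper":[0.35,0.35,0.35,0.35,0.35,0.35,0.35,0.35,0.35,0.35,0.35,0.35],"delta_pos":[[0.5,2,0],[1,4,0],[1.5,6,0],[2,8,0],[2.5,10,0],[3,12,0],[3.5,14,0],[4,16,0],[4.9,18.1,0],[4.9,18.1,0],[4.9,18.1,0],[4.9,18.1,0]],"twist":[[0,0,10],[0,0,20],[0,0,30],[0,0,40],[0,0,50],[0,0,60],[0,0,70],[0,0,80],[0,0,90],[0,0,90],[0,0,90],[0,0,90]]}'
python3 -m crank '{"gripper":[0.35,0.35,0.35,0.35,0.35],"delta_pos":[[0,0,-3],[0,0,-6],[0,0,-9],[0,0,-9],[0,0,-9]],"twist":[[2.9,6.9,0],[5.8,13.8,0],[5.8,13.8,0],[5.8,13.8,0],[5.8,13.8,0]]}'
python3 look.py t5; python3 -c "
from cell import *;import cv2
cv2.imwrite('pics/s5.png',camera('side'))"
```

```text
time_s: 8.78
eef_pos: [0.4192, 0.0964, 0.2044]
tool_rot: [-0.63, -3.077, 0.001]
ft_force: [0.2, 0.4, -0.1]
width: 0.0323
grip_force: 0.0
time_s: 9.4
eef_pos: [0.4197, 0.0973, 0.1156]
tool_rot: [-0.576, -2.827, -0.075]
ft_force: [-0.0, 0.6, 0.9]
width: 0.0324
grip_force: 0.0
tcp [0.42017673 0.09751338 0.11604476] tooly deg 67.0027688634984 jig -0.21461580420063775 -0.0011593049841908815 F [-0.53589015  0.13372312  0.48900372] q [-0.23  0.39  0.07  2.01 -0.2   0.97  1.14]
rect ((492.9498596191406, 65.37377166748047), (90.12741088867188, 106.66707611083984), 66.99446105957031) jigpos -0.13507152430152367 -0.0024203074952373893
```

View pics/s5.png

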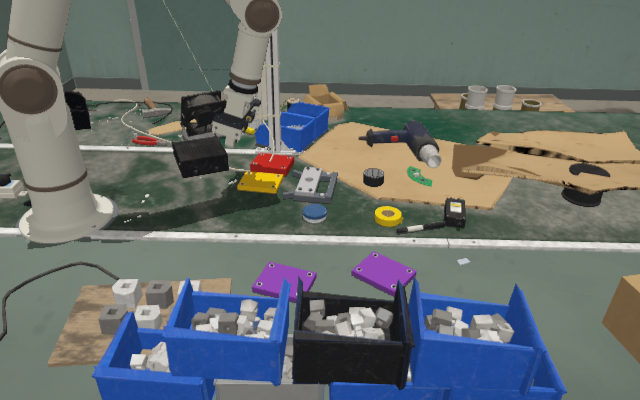

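The hand leans the right way, above and behind the plate (side view about (235,125)), clear of the box. Next I lower it.

```bash
python3 -m crank '{"gripper":[0.35,0.35,0.35,0.35,0.35],"delta_pos":[[0,0,-2.5],[0,0,-4.5],[0,0,-6],[0,0,-7],[0,0,-7]],"twist":[[0,0,0],[0,0,0],[0,0,0],[0,0,0],[0,0,0]]}'
python3 -m crank '{"gripper":[0.35,0.35,0.35,0.35,0.35,0.35],"delta_pos":[[0,0,-1],[0,0,-2],[0,0,-3],[0,0,-3.8],[0,0,-3.8],[0,0,-3.8]],"twist":[[0,0,0],[0,0,0],[0,0,0],[0,0,0],[0,0,0],[0,0,0]]}'; python3 look.py t6
```

```text
time_s: 10.12
eef_pos: [0.4193, 0.0973, 0.0446]
tool_rot: [-0.575, -2.826, -0.074]
ft_force: [0.5, -0.5, 0.1]
width: 0.0321
grip_force: 0.0
time_s: 10.88
eef_pos: [0.4196, 0.0973, 0.0067]
tool_rot: [-0.575, -2.826, -0.074]
ft_force: [0.2, -0.0, 0.2]
width: 0.0322
grip_force: 0.0
tcp [0.41978206 0.09737138 0.00689072] tooly deg 67.01231201507711 jig -0.21492401154404955 -0.0014437960177136888 F [0.4858611  0.20330062 0.05221773] q [-0.21  0.58  0.04  2.05 -0.24  0.75  1.2 ]
rect ((499.7590026855469, 60.64284896850586), (86.81793212890625, 90.3239517211914), 67.05196380615234) jigpos -0.1269575298864663 -0.004125931578932061
```

```bash
python3 -m crank '{"gripper":[0.35,0.35,0.35,0.35,0.35,0.35,0.35,0.35,0.35,0.35,0.35,0.35],"delta_pos":[[0.7,-0.3,0.1],[1.4,-0.6,0.1],[2.2,-0.9,0.1],[2.9,-1.2,0.1],[3.7,-1.5,0.1],[4.4,-1.8,0.1],[5.2,-2.1,0.1],[5.9,-2.4,0.1],[6.7,-2.7,0.1],[7.4,-3.0,0.1],[8.1,-3.25,0.1],[8.1,-3.25,0.1]],"twist":[[0,0,0],[0,0,0],[0,0,0],[0,0,0],[0,0,0],[0,0,0],[0,0,0],[0,0,0],[0,0,0],[0,0,0],[0,0,0],[0,0,0]]}'; python3 look.py t7;python3 -c "
from cell import *;import cv2,numpy as np
a=camera('side')[130:220,220:350];b=cv2.imread('pics/t7.png')[160:310,160:340]
cv2.imwrite('pics/s7.png',np.hstack([cv2.resize(a,(400,400)),cv2.resize(b,(400,400))]))"
```

```text
time_s: 12.42
eef_pos: [0.4997, 0.0652, 0.0079]
tool_rot: [-0.574, -2.824, -0.075]
ft_force: [-3.7, 1.8, 3.7]
width: 0.0318
grip_force: 2.8
tcp [0.49974867 0.0651821  0.00796085] tooly deg 67.02694270247977 jig -0.128734836442992 5.091500352646938e-05 F [-3.97354705  1.59489258  5.2648501 ] q [-0.15  0.67  0.07  1.85 -0.22  0.86  1.24]
rect ((562.9369506835938, 18.507694244384766), (55.128997802734375, 51.7533073425293), 66.84937286376953) jigpos -0.05235816564596124 -0.01833012926067362
```

View pics/s7.png

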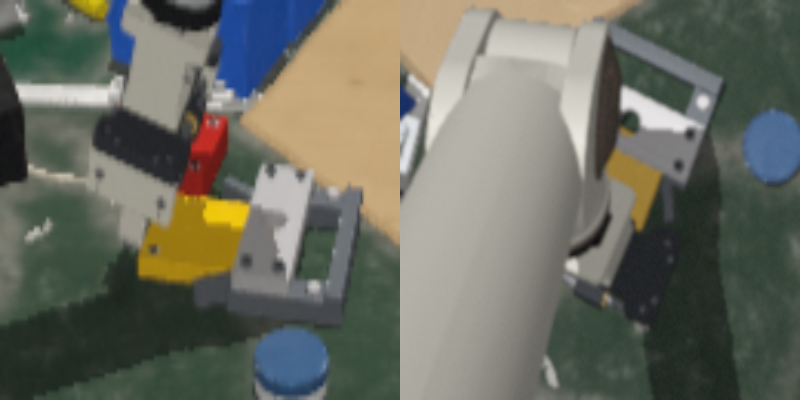

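The plate's front is entering under the bridge, straight and flat, between the guides. I'll keep pushing.

```bash
python3 -m crank '{"gripper":[0.35,0.35,0.35,0.35,0.35,0.35,0.35,0.35,0.35],"delta_pos":[[0.65,-0.28,0],[1.3,-0.55,0],[2.0,-0.84,0],[2.65,-1.12,0],[3.3,-1.4,0],[4.0,-1.69,0],[4.6,-1.94,0],[5.1,-2.15,0],[5.1,-2.15,0]],"twist":[[0,0,0],[0,0,0],[0,0,0],[0,0,0],[0,0,0],[0,0,0],[0,0,0],[0,0,0],[0,0,0]]}'; python3 look.py t8
```

```text
time_s: 13.65
eef_pos: [0.5506, 0.044, 0.008]
tool_rot: [-0.574, -2.824, -0.075]
ft_force: [-5.1, 1.9, 6.6]
width: 0.032
grip_force: 3.4
tcp [0.55064507 0.043968   0.00800389] tooly deg 67.03873190524817 jig -0.07359499642163438 0.00033305133893938785 F [-4.38361891  2.21733476  5.88278152] q [-0.11  0.73  0.08  1.72 -0.21  0.94  1.27]
rect ((647.3152465820312, -14.841758728027344), (58.65846633911133, 21.93000602722168), 67.35013580322266) jigpos 0.03834621699998441 -0.01618588088390554
```

```bash
python3 -m crank '{"gripper":[0.35,0.35,0.35],"delta_pos":[[0.2,-0.08,0],[0.4,-0.16,0],[0.4,-0.16,0]],"twist":[[0,0,0],[0,0,0],[0,0,0]]}'; python3 -m crank '{"gripper":[0.35,0.35],"delta_pos":[[0.14,-0.06,0],[0.14,-0.06,0]],"twist":[[0,0,0],[0,0,0]]}';python3 -m crank '{"gripper":[0.35,0.35],"delta_pos":[[0.1,-0.04,0],[0.1,-0.04,0]],"twist":[[0,0,0],[0,0,0]]}'
```

```text
time_s: 14.08
eef_pos: [0.5539, 0.0427, 0.008]
tool_rot: [-0.573, -2.823, -0.075]
ft_force: [-6.5, 1.7, 7.2]
width: 0.0322
grip_force: 4.1
time_s: 14.32
eef_pos: [0.5551, 0.0422, 0.008]
tool_rot: [-0.573, -2.822, -0.075]
ft_force: [-6.5, 2.9, 6.7]
width: 0.0322
grip_force: 4.2
time_s: 14.58
eef_pos: [0.5559, 0.0418, 0.008]
tool_rot: [-0.573, -2.822, -0.075]
ft_force: [-6.8, 2.2, 7.0]
width: 0.0321
grip_force: 4.5
```

```bash
python3 -m crank '{"gripper":[0.35,0.35],"delta_pos":[[0.1,-0.04,0],[0.1,-0.04,0]],"twist":[[0,0,0],[0,0,0]]}';python3 -m crank '{"gripper":[0.35,0.35],"delta_pos":[[0.1,-0.04,0],[0.1,-0.04,0]],"twist":[[0,0,0],[0,0,0]]}'; python3 look.py t9
```

```text
time_s: 14.82
eef_pos: [0.5559, 0.0418, 0.008]
tool_rot: [-0.572, -2.82, -0.075]
ft_force: [-9.3, 3.1, 7.7]
width: 0.0323
grip_force: 5.6
time_s: 15.08
eef_pos: [0.556, 0.0418, 0.008]
tool_rot: [-0.571, -2.818, -0.075]
ft_force: [-9.9, 3.9, 9.8]
width: 0.0323
grip_force: 6.6
tcp [0.55598101 0.04178134 0.00798772] tooly deg 67.09247988958244 jig -0.06782874931598291 0.0003970916382050396 F [-10.65133746   4.14498793   9.20846095] q [-0.11  0.74  0.08  1.7  -0.21  0.95  1.27]
rect ((649.8099975585938, -15.637409210205078), (59.139495849609375, 27.178621292114258), 67.26271057128906) jigpos 0.040953868672954905 -0.015947144884727954
```

The hand has stalled at x = 0.556 and the force is rising, so the plate is against the stop. I'll back off along the way in, lift clear and check.

```bash
python3 -m crank '{"gripper":[0.35,0.35,0.35,0.35,0.35,0.35,0.35,0.35,0.35,0.35,0.35],"delta_pos":[[-0.6,0.25,0],[-1.5,0.6,0],[-3,1.3,0.5],[-4,1.7,4],[-5,1,9],[-7,-3,14],[-10,-8,18],[-14,-13,20],[-15,-18,21],[-15,-18,21],[-15,-18,21]],"twist":[[0,0,0],[0,0,0],[0,0,0],[0,0,0],[0,0,0],[0,0,0],[0,0,0],[0,0,0],[0,0,0],[0,0,0],[0,0,0]]}'; python3 look.py t10;python3 -c "
from h import *
s=camera('side');a=s[130:220,220:350];b=cv2.imread('pics/t10.png')[160:310,160:340]
im=cv2.imread('pics/t10.png');h=cv2.cvtColor(im,cv2.COLOR_BGR2HSV)
print('red',blob(cv2.inRange(h,(0,150,80),(8,255,255)),'top',.024,(198,240))[0])
cv2.imwrite('pics/s10.png',np.hstack([cv2.resize(a,(400,400)),cv2.resize(b,(400,400))]))"
```

```text
time_s: 16.5
eef_pos: [0.4102, -0.1403, 0.2178]
tool_rot: [-0.577, -2.828, -0.075]
ft_force: [1.2, 1.3, -0.2]
width: 0.0322
grip_force: 0.0
tcp [ 0.41034909 -0.1392264   0.21750745] tooly deg 67.04417346376766 jig -0.13147030578261557 -0.2230356961487474 F [0.05396195 0.26767552 0.62448331] q [ 0.1   0.28  0.22  1.9  -0.08  1.23  1.53]
rect ((579.525146484375, 31.19054412841797), (91.51023864746094, 29.155330657958984), 67.31268310546875) jigpos -0.04201889444414021 -0.00018839857914342353
red ((538.79736328125, 157.59326171875), (90.53858947753906, 110.17009735107422), 62.6668701171875)
```

View pics/s10.png

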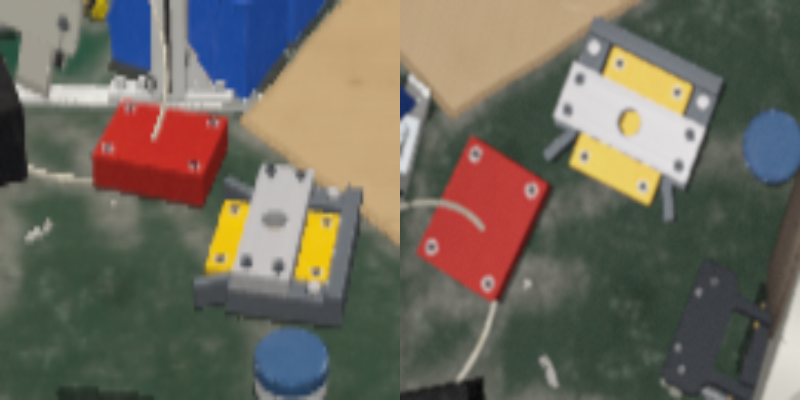

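Both views show the plate fully in: its front is against the stop, it is centred (y ≈ 0 mm) and its rear edge is at about -56 mm. The red plate hasn't moved.

```bash
python3 -c "
from cell import *
print(finish_job())"
```

```text
the job is handed in; nothing more can be done
None
```

The yellow shim plate is fully home against the jig's end stop, centred and flat; the hand is clear, the red plate has not moved, and the job was handed in at about 16.6 s.

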